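Hang the little collage box frame on its screw

TASK

Hang the light-wood box frame with the teal collage on the bare screw of the display board, picture facing out: keeping hold of it, feel the screw head into the round end of the keyhole on its back, press the frame gently against the board, slide it down until it is fully home, and only then let go. It must hang straight and flush, and the hung neighbour and the things on the table must be left alone.

Things in the scene. Friction and masses are not known exactly. Their poses are not given: they have to be found in the camera images.
- frame: Box frame to hang, standing on its foot on the table: light wood, teal picture, 60 mm wide (y), 100 mm tall (z), 38 mm deep (x), 0.15 to 0.31 kg. Origin: centre of its underside. Local -x is the picture side, +x the back, z up. Grip it by its flat parallel sides (y = +30 and -30 mm). The back is hollow, with a steel keyhole plate let in flush with the rear edges, z = 40 to 92 mm.
- frame_keyhole (a point): Centre of the keyhole's round hole, 16 mm across, in the plane of the frame's back: 19 mm behind the frame's middle, 60 mm above its foot. Plate 4 mm thick, hollow for 30 mm behind it. An 8 mm wide slot runs straight up from the hole. Axes as the frame's.
- frame_seat (a point): Where the screw's axis lies in the slot when the frame hangs fully home: in the plane of the back, 82 mm above the foot, so from entry to home the frame slides down 22 mm. Axes as the frame's.
- board: Plywood display board standing on the table, fixed, 320 mm wide (y), top edge 200 mm above the table, 18 mm thick. Its front face is the plane x = 0 of its frame and looks to local -x; origin at table height under the middle of that face. Two feet 14 mm high reach 40 mm out in front. The frame may push the board with 30 N at most.
- place: Free hanging place: pink backing paper on the board, 72 mm wide, 26 mm above to 90 mm below the origin, with a bare screw through it. Origin: the paper's mark, on its middle line, on the board's face, 166 mm above the table; axes as the board's (-x out of the board, z up). The paper was put up by eye: the screw's axis stands anywhere up to 12 mm to either side (y) and 6 mm up or down (z) of the mark.
- mark_tip (a point): Point 11 mm straight out of the board from the mark (not the screw itself). The screw is rigid: shank 5 mm thick, domed brass head 13 mm across (9 mm at its flat tip), 4 mm high, its underside 7 mm and its tip 11 mm off the board. The head has 1.5 mm play all round in the 16 mm hole; the hung plate has 3 mm between head and board. The frame may push the screw with 30 N at most.
- neighbour: Dark-wood box frame of the same size already hanging on the board's other place (fixed), 140 mm along the board from the free one. Origin: its paper's mark on the board's face, 166 mm above the table, axes as the board's; it reaches 18 mm above, 82 mm below the origin and 40 mm out of the board. Leave untouched.
- glue_jar: Clear jar of glue with white cap, 60 mm across, 80 mm tall, standing on the table. Origin: centre of its underside. Leave alone.
- books: Two small ochre books in a stack, 136 x 96 x 36 mm, lying on the table. Origin: centre of the underside. Leave alone.
- scissors: Closed scissors with orange handles lying flat, 160 mm long (local x, blades to +x), 76 mm over the handles, 11 mm high. Origin at the underside near the pivot. Leave alone.
Mind the look-alikes: they are no part of the job. Leave any blue look-alike of the frame alone.

How it is judged:
On the way, in this order (a step that is already met when the one before it is completed fails the run):
1. held, the frame's back is within 3.5 mm of the board, screw head in the round hole, not yet slid down (hole centre within 8 mm of the paper's mark in height, 15 mm sideways) (x of frame_keyhole in the frame of place between -0.0035 and 0.003 m and y of frame_keyhole in the frame of place between -0.015 and 0.015 m and z of frame_keyhole in the frame of place between -0.008 and 0.008 m and contact force between the fingers and frame above 1 N), for 0.1 s.
2. still held, slid down home: hole centre 14.5 to 29.5 mm below the paper's mark, back within 5 mm of the board (z of frame_keyhole in the frame of place between -0.0295 and -0.0145 m and x of frame_keyhole in the frame of place above -0.005 m and contact force between the fingers and frame above 1 N), for 0.1 s.
At the end, for the whole second after the job is handed in: The frame hangs released and at rest on the screw, locked: its keyhole's round hole is 14.5 to 29.5 mm below the paper's marked point and within 15 mm of it sideways, its back there within 5 mm of the board, upright within 0.1 rad and facing square out from the board within 0.12 rad (x of frame_keyhole in the frame of place between -0.005 and 0.003 m and y of frame_keyhole in the frame of place between -0.015 and 0.015 m and z of frame_keyhole in the frame of place between -0.0295 and -0.0145 m and angle between frame's own z axis and vertical below 0.1 rad and angle between the x axis of frame and the x axis of board, either way round below 0.12 rad and linear speed of frame below 0.02 m/s); the robot touches nothing.
It fails at once if the frame pushes the screw with over 30 N (contact force between frame and place above 30 N).
It fails at once if the frame pushes the board with over 30 N (contact force between frame and board above 30 N).
It fails at once if the hung neighbour is touched with more than 2 N (contact force between neighbour and anything else above 2 N).
It fails at once if the glue jar, books or scissors are moved by more than 15 mm (distance of any of glue_jar, books, scissors from where it was at the start of the episode above 0.015 m).
It also fails if it takes over 58 s, if anything falls off the work surface, if the arm or the gripper's body presses on something with over 40 N, if the wrist force passes 120 N, or if a joint passes its speed limit or range.

ROBOT

A 6-joint arm with a two-finger parallel gripper is mounted at the origin on the work surface. World frame = base frame: x ahead of the robot, y to its left, z up, the work surface at z = 0. Lengths are in m, angles in rad, forces in N, time in s.
With the tool pointing down it reaches from about 0.35 to 0.775 m from the base axis. Payload 7.3 kg.
Tool frame: the origin (TCP) lies at the very end of the fingers, on their centre line; the grasp point (between the pads) lies 19 mm behind it; z points along the fingers, y is the line along which they close (so a half turn about z gives the same grasp; the last joint's range is limited). The gripper opens to 92 mm and grips with 3 to 60 N. Pads are 19 mm wide; open, the fingers measure 130 mm over their backs; the gripper's body (75 mm by 190 mm) begins 47 mm behind the grasp point.
Start: joints at [-1.413, 0.342, 1.524, -0, 1.275, -0.146], TCP at [0.157, -0.501, 0.227] pointing down, gripper open.
Joint ranges: [-2.53, 2.53], [-0.77, 2.02], [0.04, 2.7], [-1, 4.14], [0.28, 2.66], [-3.11, 3.11]. Speed limits (rad/s): [2.57, 2.57, 3.14, 3.14, 3.14, 3.14].

INTERFACE

Orientations are given as [roll, pitch, yaw] about the fixed x, y, z axes, in that order (R = Rz(yaw) Ry(pitch) Rx(roll)).
In Python, from cell import robot gives the robot as it stands.
- The arm moves only by the tool apply_moves, never from a script. Its argument "motion" is text: rows parted by semicolons, each of 7 numbers parted by spaces: the opening in per cent of the stroke, from 0 (shut) to 100 (fully open), then the shift along the tool's x, y, z in cm, then the turn, a rotation vector about the tool's x, y, z in rad. A call has 1 to 20 rows; each row shifts and turns the commanded pose from where the row before left it, along the tool's axes as they then stand; what a row does not reach is not made up. A row lasts 1/8 s, in which the tool goes at most 62.5 mm and 10.7 degrees, less where a joint would pass 70% of its speed; a pose out of reach is approached as far as the arm can. A call with a gripper value outside its range is refused whole. The fingers move at their own pace and stop on an object; "force" is the grip in N (left out, the last holds). Time passes only in rows, so rows that do not move let the fingers close. It gives the time, the measured TCP pose, the force, the opening and the grip force at its end, in the units of the state.
- robot.observe(): the state, without advancing time (a new reading comes with each control period).
- robot.read_camera(name): name is "scene" or "top"; returns a dict with "img" (400x640x3 uint8, red, green, blue), "fovy" (degrees; the focal length in pixels is half the picture's height over the tangent of half this angle, whatever the lens; pixels are square), "cx", "cy" (the principal point, pixels), "R" (3x3) and "t" (3): a world point X has camera coordinates R X + t. Camera axes: x right, y down, z forward; pixel columns grow to the right and rows downward; lengths in m; the calibration is good to about 2 mm. A picture is of the moment at which its call begins. There is no depth.
- robot.hand_in(): hands the job in; it is judged then, once.
Trained networks look in a picture, given as the dict that the camera call returned (one of the last four; its "shot" number tells which), for a name from the list of things; names that differ only in an ending like _2 or _b are one class to them, and where a whole thing is asked for, a point or a joint stands for the part that bears it (a point fixed in the world has none). Each returns a list of dicts, best first, with "score" (0 to 1); they miss things now and then, are a little off and sometimes report something else, mostly with a low value. They report only what shows in the picture. A call takes as long as a camera call. They do not tell look-alikes from the thing itself.
- robot.search_frame(target, picture): "centre" ([x, y, z] in m, in world coordinates, good to about 4 mm: the middle of the surface that is visible of it).
- robot.trace(target, picture): "pixels" (400x640 bool, what is visible of it).
The state is a dict: "time": time; "qpos": joint angles; "qvel": joint speeds; "joint_efforts": joint torques, N m; "tool_pos": TCP position; "tool_rot": TCP orientation; "contact_force": force on the tool from outside, world axes, zero at the start; "torque": the same for the moment, N m; "opening": finger opening in m; "grip_force": force on a finger pad.
Only numpy, scipy, OpenCV 4.12 (cv2) and the standard library are available. Lean on these libraries where they do the work, as an engineer would, in place of code of your own. Each camera call takes 0.05 s, during which the arm holds its last target. There are 200 camera calls.

## Working session

There is one attempt and no reset: what is moved stays moved. The work goes in short steps, Python scripts to look and compute and a tool call to move; the robot and the scene stay as the last step left them, time stands still between calls to the robot, and variables do not carry over. Pictures are saved under pics/ and viewed, at most 10 in all, crops included, and the job is handed in when it is done.

Besides the shell and the picture viewer there is one more tool, called after "Call:" by a JSON object that holds its "method" and its "body", one argument or row to a line. apply_moves: Moves the arm, as the interface text tells. Its arguments: {"type":"object","properties":{"motion":{"type":"string"},"force":{"type":"number"}},"required":["motion"]}

```bash
mkdir -p pics; ls
python3 - <<'E'
from cell import robot
import cv2,numpy as np,pickle
s=robot.observe(); print(s['tool_pos'],s['tool_rot'],s['opening'],s['time'])
for n in ("scene","top"):
    p=robot.read_camera(n); cv2.imwrite(f'pics/{n}0.png',p['img'][:,:,::-1]); pickle.dump(p,open(n+'0.pkl','wb'))
    print(n,p['fovy'],p['cx'],p['cy'],(-p['R'].T@p['t']).round(3),p['R'].round(3).tolist())
    for t in ("frame","board","place","neighbour","glue_jar","books","scissors","frame_keyhole"):
        print(t,[(np.round(d['centre'],3).tolist(),round(d['score'],2)) for d in robot.search_frame(t,p)])
print(robot.observe()['time'])
E
```

```text
pics
[ 0.157005   -0.50053771  0.22602612] [-3.14003090e+00 -2.56671985e-04  3.03774196e-01] 0.09174763650548694 0.0
scene 49.15510951436275 323.9832439902531 200.46414395071355 [ 1.232 -0.003  0.765] [[-0.017, 1.0, -0.009], [0.707, 0.006, -0.707], [-0.707, -0.019, -0.707]]
frame [([0.524, 0.22, 0.069], 0.88), ([0.502, 0.126, 0.082], 0.81), ([0.611, 0.121, 0.069], 0.78)]
board [([0.56, -0.222, 0.106], 0.79)]
place [([0.578, -0.228, 0.138], 0.68)]
neighbour [([0.48, -0.145, 0.156], 0.8)]
glue_jar [([0.708, -0.009, 0.06], 0.81), ([0.372, -0.017, 0.011], 0.44)]
books [([0.794, 0.183, 0.038], 0.97)]
scissors []
frame_keyhole [([0.528, 0.22, 0.068], 0.72), ([0.502, 0.126, 0.086], 0.68), ([0.608, 0.12, 0.071], 0.58)]
top 43.552086773362014 314.90969998975874 203.23725759574052 [ 0.427 -0.024  1.131] [[-0.002, -1.0, 0.004], [-0.99, 0.001, -0.144], [0.144, -0.004, -0.99]]
frame [([0.591, 0.122, 0.099], 0.89), ([0.473, 0.129, 0.1], 0.77), ([0.505, 0.213, 0.098], 0.64)]
board [([0.511, -0.203, 0.162], 0.76)]
place [([0.573, -0.224, 0.156], 0.6)]
neighbour [([0.46, -0.139, 0.182], 0.92)]
glue_jar [([0.681, -0.01, 0.079], 0.87)]
books [([0.769, 0.178, 0.033], 0.68)]
scissors [([0.364, -0.012, 0.007], 0.85), ([0.51, -0.201, 0.162], 0.24)]
frame_keyhole [([0.597, 0.127, 0.099], 0.76), ([0.476, 0.124, 0.102], 0.65), ([0.503, 0.215, 0.097], 0.57)]
0.9
```

View pics/scene0.png

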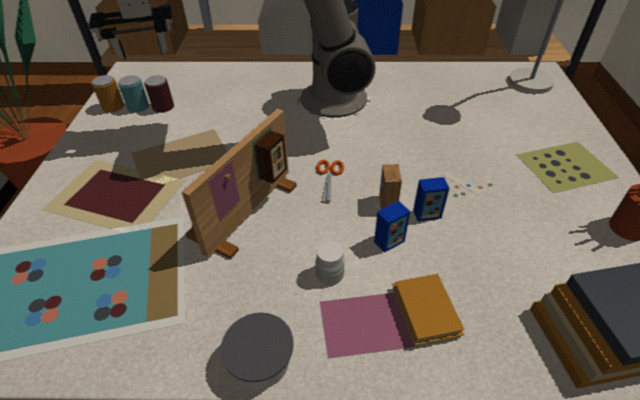

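View pics/top0.png

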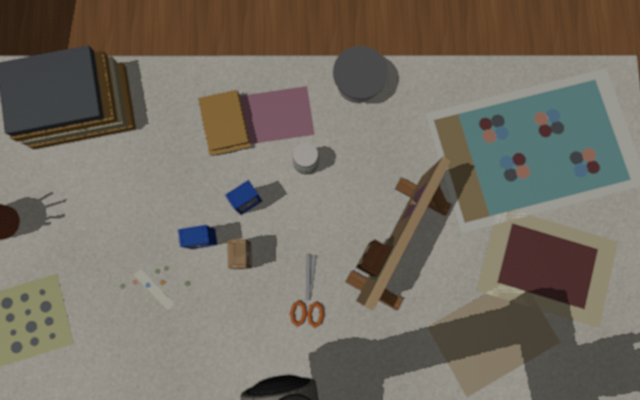

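The scene view shows the light-wood frame at about (391,186) between two blue look-alikes at (432,200) and (392,227). The board has pink paper and a bare screw at about (227,182), with the neighbour at (272,157). In the top view the frame is at (238,253), and the board's top edge runs from (447,160) to (368,305). Next I zoom in.

Run:
```python
import cv2,numpy as np,pickle
S=pickle.load(open('scene0.pkl','rb'))['img'];T=pickle.load(open('top0.pkl','rb'))['img']
def c(I,x,y,w,h,W,H): return cv2.resize(I[y:y+h,x:x+w],(W,H),interpolation=cv2.INTER_CUBIC)
a=np.hstack([c(S,180,105,120,90+60,400,500)[:300] if 0 else c(S,180,105,133,100,400,300),c(S,365,150,80,60,400,300)])
b=np.hstack([c(T,345,145,120,90*2-0,200,300),c(T,350,145,110,165,200,300),c(T,205,222,67,50,400,300)])
cv2.imwrite('pics/zoom0.png',np.vstack([a,b])[:,:,::-1])
```

```text
(no output)
```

View pics/zoom0.png

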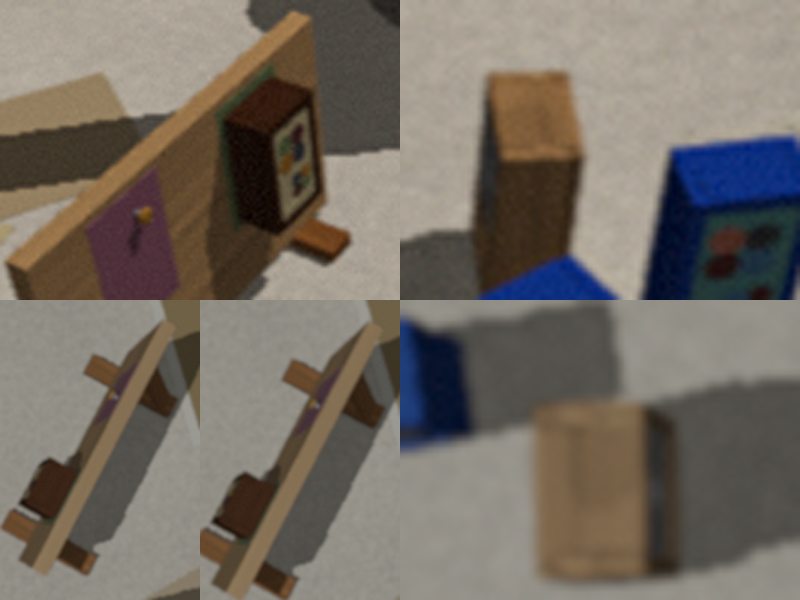

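The zoom shows the frame's dark hollow back with its grey plate facing world -y, towards the board. The brass screw head is at about (228,176) in the scene view and (411,202) in the top view. Next I fit the poses from the traced masks.

```bash
cat > h.py <<'E'
import cv2,numpy as np,pickle
from scipy.optimize import minimize,least_squares
def proj(p,X):
    c=np.atleast_2d(X)@p['R'].T+p['t']; f=p['img'].shape[0]/2/np.tan(np.radians(p['fovy'])/2)
    return c[:,:2]/c[:,2:]*f+[p['cx'],p['cy']]
def box(x,y,yaw,z,lo,hi):
    L=np.array([[a,b,c] for a in(lo[0],hi[0]) for b in(lo[1],hi[1]) for c in(lo[2],hi[2])])
    R=np.array([[np.cos(yaw),-np.sin(yaw),0],[np.sin(yaw),np.cos(yaw),0],[0,0,1]])
    return L@R.T+[x,y,z]
def hull(p,X,s=4):
    m=np.zeros((400*s,640*s),np.uint8)
    cv2.fillConvexPoly(m,cv2.convexHull(np.round((proj(p,X)+.5)*s-.5).astype(np.int32)),1)
    return m>0
def up(m,s=4): return cv2.resize(cv2.GaussianBlur(m.astype(np.float32),(0,0),.7),None,fx=s,fy=s,interpolation=cv2.INTER_LINEAR)>.5
def tri(ps,us):
    A=[];b=[]
    for p,u in zip(ps,us):
        f=200/np.tan(np.radians(p['fovy'])/2); a=(np.array(u)-[p['cx'],p['cy']])/f
        for k in(0,1):
            r=p['R'][k]-a[k]*p['R'][2]; A.append(r); b.append(a[k]*p['t'][2]-p['t'][k])
    X,res,_,_=np.linalg.lstsq(np.array(A),np.array(b),rcond=None); return X
def fit(views,x0,lo,hi,step,free):
    # views: list of (picture, mask upsampled); x0=[x,y,yaw,z]
    def cost(v):
        q=np.array(x0,float); q[free]=v; c=0
        for p,m in views:
            h=hull(p,box(*q,lo,hi)); c-= (h&m).sum()/(h|m).sum()
        return c
    v0=np.array(x0,float)[free]
    sim=np.vstack([v0]+[v0+np.eye(len(v0))[i]*step[i] for i in range(len(v0))])
    r=minimize(cost,v0,method='Nelder-Mead',options=dict(initial_simplex=sim,xatol=2e-4,fatol=1e-5)); return r.x,-r.fun/len(views)
E
python3 - <<'E'
from cell import robot
from h import *
P={n:robot.read_camera(n) for n in("scene","top")}
M={}
for n in P:
    for t in("frame","board","place","neighbour"):
        for i,d in enumerate(robot.trace(t,P[n])):
            m=d['pixels']; ys,xs=np.nonzero(m)
            if len(xs): M[n,t,i]=m; print(n,t,i,round(d['score'],2),len(xs),xs.mean().round(1),ys.mean().round(1),xs.min(),xs.max(),ys.min(),ys.max())
pickle.dump((P,M),open('a.pkl','wb'))
fm=[m for k,m in M.items() if k[:2]==('top','frame') and abs(np.nonzero(m)[1].mean()-238)<10][0]
print('frame',fit([(P['top'],up(fm))],[.475,.127,-1.57,0],[-.019,-.03,0],[.019,.03,.1],[.01,.01,.1],[0,1,2]))
# brass head
for n,(u,v) in dict(scene=(228,176),top=(411,202)).items():
    c=P[n]['img'][v-9:v+10,u-9:u+10].astype(int); w=np.clip(c[...,0]-c[...,2]-30,0,None)*1.
    yy,xx=np.mgrid[v-9:v+10,u-9:u+10]; k=w>.5*w.max(); print(n,k.sum(),(xx*w*k).sum()/(w*k).sum(),(yy*w*k).sum()/(w*k).sum(),w.max()); print(w[::1,::1].astype(int).tolist() if 0 else '')
E
```

```text
scene frame 0 0.87 1311 390.7 226.1 373 408 202 251
scene frame 1 0.85 823 389.2 184.5 378 401 164 207
scene frame 2 0.68 1258 430.1 198.4 413 448 177 220
scene board 0 0.67 5417 230.2 193.2 182 295 110 257
scene board 1 0.62 1082 223.8 190.2 209 239 162 218
scene place 0 0.65 1049 223.7 190.5 208 238 162 219
scene neighbour 0 0.94 1461 268.7 155.4 251 285 127 182
scene neighbour 1 0.19 1080 223.6 190.1 208 238 161 219
top frame 0 0.86 812 196.7 237.1 177 216 225 249
top frame 1 0.78 692 238.4 253.6 227 250 239 268
top frame 2 0.6 769 243.0 197.7 225 261 180 215
top board 0 0.75 4031 402.4 235.5 345 451 158 310
top place 0 0.67 219 413.8 201.5 402 426 183 218
top place 1 0.47 723 238.6 253.8 227 251 238 269
top neighbour 0 0.58 835 373.9 258.4 356 392 240 279
frame (array([ 0.47422899,  0.13448241, -1.56174755]), np.float64(0.9400647028775754))
scene 12 227.40600315955766 175.03159557661928 75.0

top 40 413.53168635875403 201.5703544575725 36.0
```

Run:
```python
from h import *
P,M=pickle.load(open('a.pkl','rb')); S,T=P['scene'],P['top']
for (p,u,v,r) in((T,411,201,6),(S,228,176,6)):
    c=p['img'][v-r:v+r+1,u-r:u+r+1].astype(int); print(np.round(c[...,0]-c[...,2])); 
# strip in top
I=cv2.GaussianBlur(T['img'],(0,0),.6).astype(int); d=I[...,0]-I[...,2]; b=I.sum(2)/3
for y in(180,230,270,295): print(y,[(x,int(b[y,x]),int(d[y,x])) for x in range(int(447-(y-160)*.545)-14,int(447-(y-160)*.545)+12,2)])
```

```text
[[13 18 26 37 47 51 45 36 28 22 15 14 13]
 [11 12 15 19 27 37 37 33 24 19 15 13 14]
 [11 11 11 12 17 25 31 29 21 15 13 13 14]
 [12 12 12 13 16 22 31 31 25 18 14 12 13]
 [11 11 12 13 16 26 43 47 39 24 14 12 13]
 [11 11 12 15 21 36 56 60 47 26 13 13 16]
 [11 12 14 18 29 48 65 60 36 15  8 11 18]
 [12 11 16 23 38 59 66 49 20  4  3 11 24]
 [12 14 18 27 41 57 59 37 10  2  4 13 30]
 [13 15 24 29 35 43 41 26  8  4  9 21 37]
 [14 18 26 27 23 24 23 16 10 11 17 30 43]
 [16 23 28 24 17 14 14 13 13 16 26 38 45]
 [20 26 27 20 15 13 13 12 14 19 31 42 47]]
[[ 23  20  22  21  21  21  20  22  20  16  25  28  42]
 [ 20  20  18  21  20  20  20  20  20  20  22  28  43]
 [ 20  20  22  21  18  19  18  21  18  22  20  25  38]
 [ 21  19  18  18  20  28  38  36  23  19  22  23  33]
 [ 21  21  21  16  24  54  88  80  46  21  19  19  31]
 [ 22  21  16   9  37  83 105  90  56  32  21  20  31]
 [ 21  18  14  18  50  86  91  78  51  32  19  22  29]
 [ 22  21  18  25  56  77  74  63  48  25  22  19  28]
 [ 23  20  19  21  44  63  69  61  42  24  21  20  21]
 [ 22  22  15  17  24  40  49  42  25  21  20  19  22]
 [ 
[... 277 characters left out ...]
36, 108, 49), (438, 107, 48), (440, 94, 38), (442, 78, 12), (444, 78, 6), (446, 84, 5)]
230 [(394, 79, 26), (396, 67, 33), (398, 68, 33), (400, 66, 32), (402, 70, 34), (404, 96, 44), (406, 108, 49), (408, 109, 48), (410, 109, 49), (412, 108, 49), (414, 96, 37), (416, 80, 12), (418, 79, 7)]
270 [(373, 37, 36), (375, 36, 34), (377, 37, 35), (379, 38, 32), (381, 63, 27), (383, 101, 43), (385, 112, 49), (387, 111, 49), (389, 111, 50), (391, 111, 49), (393, 101, 38), (395, 82, 13), (397, 79, 8)]
295 [(359, 89, 24), (361, 66, 32), (363, 66, 32), (365, 66, 32), (367, 68, 34), (369, 87, 40), (371, 111, 49), (373, 114, 50), (375, 112, 50), (377, 113, 50), (379, 108, 49), (381, 72, 39), (383, 37, 32)]
```

Run:
```python
from h import *
P,M=pickle.load(open('a.pkl','rb')); S,T=P['scene'],P['top']
I=cv2.resize(cv2.GaussianBlur(T['img'],(0,0),.5),None,fx=4,fy=4,interpolation=cv2.INTER_LINEAR).astype(int)
k=((I.sum(2)/3>86)&(I[...,0]-I[...,2]>36)).astype(np.uint8); k[:150*4]=0;k[320*4:]=0;k[:,:355*4]=0;k[:,456*4:]=0
k=cv2.morphologyEx(k,cv2.MORPH_OPEN,np.ones((9,9))); n,l,st,_=cv2.connectedComponentsWithStats(k); print(st[1:])
m=l==1+st[1:,4].argmax()
# board origin: mid of front face; local +x into board
v,q=fit([(T,m)],[.53,-.20,-2.07,.2],[0,-.16,-.001],[.018,.16,0],[.01,.01,.05],[0,1,2]); print('board',v,q)
def cen(p,u,v,r,th):
    c=p['img'][v-r:v+r+1,u-r:u+r+1].astype(int); w=(c[...,0]-c[...,2]).astype(float); w=np.clip(w-th,0,25); yy,xx=np.mgrid[v-r:v+r+1,u-r:u+r+1]
    return (xx*w).sum()/w.sum(),(yy*w).sum()/w.sum()
a=cen(S,228,176,4,32); b=cen(T,411,202,3,30); X=tri([S,T],[a,b]); print('head',a,b,X,'reproj',proj(S,X),proj(T,X))
yaw=v[2]; ex=np.array([np.cos(yaw),np.sin(yaw)]); ey=np.array([-ex[1],ex[0]])
print('head in board',(X[:2]-v[:2])@ex,(X[:2]-v[:2])@ey,X[2])
# paper in scene: search along board y and x shift
pm=up(M['scene','place',0])
def c(s):
    h=hull(S,np.array([[*(v[:2]+ey*(s[0]+y)+ex*s[1]),z] for y in(-.036,.036) for z in(.076,.192)])); return -(h&pm).sum()/(h|pm).sum()
r=minimize(c,[(X[:2]-v[:2])@ey,0],method='Nelder-Mead',options=dict(initial_simplex=np.array([[-.07,0],[-.06,0],[-.07,.006]]))); print('paper y, x-shift',r.x,r.fun)
# frame, also scene
fm=up(M['top','frame',1]); fs=up(M['scene','frame',1])
print('frame joint-top z free', fit([(T,fm)],[.474,.134,-1.56,0],[-.019,-.03,0],[.019,.03,.1],[.01,.01,-.1],[0,1,2]))
h=hull(S,box(.4742,.1345,-1.5617,0,[-.019,-.03,0],[.019,.03,.1])); print('scene visible inside hull',(h&fs).sum()/fs.sum(), proj(S,box(.4742,.1345,-1.5617,0,[-.019,-.03,0],[.019,.03,.1])).round(1).tolist())
I2=T['img'].copy(); I2=cv2.resize(I2[225:285,210:270],(600,600),interpolation=cv2.INTER_CUBIC)
```

```text
[[ 1461   600   363   637 28102]]
board [ 0.52441756 -0.20038935 -2.07690702] 0.8741694776653378
head (np.float64(228.1019677996422), np.float64(176.1932021466905)) (np.float64(411.06111111111113), np.float64(201.4138888888889)) [ 0.57025659 -0.21561447  0.17091366] reproj [[228.25212571 176.20375404]] [[411.21840731 201.38917817]]
head in board -0.00890536016406023 0.04747331325097736 0.17091366308202677
paper y, x-shift [-0.07  0.  ] 0.0
frame joint-top z free (array([ 0.47391225,  0.13495997, -1.54641299]), np.float64(0.9340324763193505))
scene visible inside hull 0.9255594458821739 [[394.7, 194.1], [399.2, 163.5], [397.4, 211.5], [402.2, 180.8], [379.5, 194.1], [383.0, 163.6], [381.6, 211.5], [385.3, 180.8]]
```

Run:
```python
from h import *
P,M=pickle.load(open('a.pkl','rb')); S,T=P['scene'],P['top']
I=cv2.resize(cv2.GaussianBlur(T['img'],(0,0),.5),None,fx=4,fy=4,interpolation=cv2.INTER_LINEAR).astype(int)
b=I.sum(2)/3; d=I[...,0]-I[...,2]
k=((b>86)&(d>36)).astype(np.uint8)
def gp(u,v,z):
    f=200/np.tan(np.radians(T['fovy'])/2); ray=T['R'].T@np.array([(u-T['cx'])/f,(v-T['cy'])/f,1]); o=-T['R'].T@T['t']; return (o+ray*(z-o[2])/ray[2])[:2]
L=[];Rr=[]
for y in range(166*4,232*4,4):
    x0=int((447-(y/4-160)*.545-2)*4)
    if not k[y,x0]: print('miss',y);continue
    l=x0; r=x0
    while k[y,l]: l-=1
    while k[y,r]: r+=1
    L.append(gp((l+1)/4-.4,y/4-.4,.2)); Rr.append(gp(r/4-.4,y/4-.4,.2))
for n,A in(('front',L),('rear',Rr)):
    A=np.array(A); vx,vy,x,y=cv2.fitLine(A.astype(np.float32),cv2.DIST_HUBER,0,1e-4,1e-4).ravel(); 
    if vx>0: vx,vy=-vx,-vy
    yaw=np.arctan2(-vx*-1,-vy) if 0 else np.arctan2(vy,vx)+np.pi/2
    print(n,'along',vx,vy,'yaw normal',np.degrees(yaw), 'pt',x,y)
    h=np.array([.57026,-.21561]); print('  signed dist of head along into-board normal', (h-[x,y])@np.array([-vy,vx])*1, len(A))
# frame top face
kk=((b>70)&(d>28)).astype(np.uint8); w=np.zeros_like(kk); w[232*4:276*4,220*4:258*4]=1; kk*=w
n,l,st,_=cv2.connectedComponentsWithStats(kk); m=l==1+st[1:,4].argmax(); print(st[1:][st[1:,4].argmax()]/4, 'b',[(x,int(b[253*4,x*4]),int(d[253*4,x*4])) for x in range(222,258,2)])
c,sz,an=cv2.minAreaRect(np.argwhere(m)[:,::-1].astype(np.float32)); print('rect',np.array(c)/4,np.array(sz)/4,an, gp(c[0]/4-.4,c[1]/4-.4,.1))
print('topface fit',fit([(T,m)],[.474,.134,-1.57,.1],[-.019,-.03,-.001],[.019,.03,0],[.01,.01,.1],[0,1,2]))
```

```text
front along -0.8761814 0.4819814 yaw normal 241.18512 pt 0.570027 -0.2255458
  signed dist of head along into-board normal -0.008817862609232872 66
rear along -0.87572044 0.48281845 yaw normal 241.13036 pt 0.56984085 -0.24545056
  signed dist of head along into-board normal -0.026334359219400597 66
[ 227.25  238.75   19.     30.   2174.25] b [(222, 146, 12), (224, 146, 11), (226, 140, 16), (228, 115, 40), (230, 100, 50), (232, 98, 49), (234, 90, 46), (236, 91, 46), (238, 93, 47), (240, 94, 48), (242, 95, 48), (244, 94, 47), (246, 74, 29), (248, 58, 5), (250, 53, 17), (252, 69, 12), (254, 80, 8), (256, 81, 8)]
rect [236.625 253.625] [18.74999619 29.74999619] 0.0 [0.47383099 0.13261056]
topface fit (array([ 0.47390721,  0.13249374, -1.54394921]), np.float64(0.9733498257056111))
```

```bash
cat >> h.py <<'E'
from scipy.spatial.transform import Rotation as Ro
def plan(op,p0,r0,p1,yaw1,n,tilt=0):
    A=Ro.from_euler('xyz',r0); B=Ro.from_euler('xyz',[np.pi,0,yaw1]); w=(A.inv()*B).as_rotvec()/n; p=np.array(p0,float); d=(np.array(p1)-p)/n; R=A; out=[]
    for i in range(n):
        s=R.inv().apply(d)*100; out.append(f"{op} "+" ".join(f"{v:.2f}" for v in s)+" "+" ".join(f"{v:.3f}" for v in w)); R=R*Ro.from_rotvec(w)
    print("; ".join(out))
E
python3 - <<'E'
from cell import robot
from h import *
s=robot.observe(); r=s['tool_rot']
plan(100,s['tool_pos'],r,[.25,-.30,.29],.9,6); plan(100,[.25,-.30,.29],[np.pi,0,.9],[.474,.1325,.19],1.58,10)
E
```

```text
100 2.48 -2.73 -1.05 0.000 0.000 -0.099; 100 2.74 -2.47 -1.05 0.000 0.000 -0.099; 100 2.97 -2.19 -1.05 0.000 0.000 -0.099; 100 3.17 -1.88 -1.05 0.000 0.000 -0.099; 100 3.34 -1.56 -1.05 0.000 0.000 -0.099; 100 3.48 -1.22 -1.05 0.000 0.000 -0.099
100 4.78 -0.93 1.00 0.000 0.000 -0.068; 100 4.83 -0.61 1.00 0.000 0.000 -0.068; 100 4.86 -0.28 1.00 0.000 0.000 -0.068; 100 4.87 0.05 1.00 0.000 0.000 -0.068; 100 4.86 0.38 1.00 0.000 0.000 -0.068; 100 4.82 0.71 1.00 0.000 0.000 -0.068; 100 4.76 1.04 1.00 0.000 0.000 -0.068; 100 4.68 1.36 1.00 0.000 0.000 -0.068; 100 4.57 1.68 1.00 0.000 0.000 -0.068; 100 4.45 1.98 1.00 0.000 0.000 -0.068
```

Call:
{"method": "apply_moves", "body": {
  "motion": "100 2.5 -2.7 -1.05 0 0 -0.1; 100 2.7 -2.5 -1.05 0 0 -0.1; 100 3 -2.2 -1.05 0 0 -0.1; 100 3.2 -1.9 -1.05 0 0 -0.1; 100 3.3 -1.6 -1.05 0 0 -0.1; 100 3.5 -1.2 -1.05 0 0 -0.1; 100 4.8 -0.9 1 0 0 -0.07; 100 4.8 -0.6 1 0 0 -0.07; 100 4.9 -0.3 1 0 0 -0.07; 100 4.9 0 1 0 0 -0.07; 100 4.9 0.4 1 0 0 -0.07; 100 4.8 0.7 1 0 0 -0.07; 100 4.8 1 1 0 0 -0.07; 100 4.7 1.4 1 0 0 -0.07; 100 4.6 1.7 1 0 0 -0.07; 100 4.4 2 1 0 0 -0.07; 100 0 0 0 0 0 0",
  "force": 20
}}

```text
time: 3.52
tool_pos: [0.469, 0.1394, 0.1887]
tool_rot: [-3.14, -0.0, 1.608]
contact_force: [0.3, -0.7, -0.5]
opening: 0.092
grip_force: 0.0
```

Call:
{"method": "apply_moves", "body": {
  "motion": "100 -0.7 0.47 2 0 0 0.028; 100 0 0 4 0 0 0; 100 0 0 4 0 0 0; 100 0 0 2.5 0 0 0; 100 0 0 0 0 0 0; 0 0 0 0 0 0 0; 0 0 0 0 0 0 0; 0 0 0 0 0 0 0; 0 0 0 0 0 0 0; 0 0 0 0 0 0 0; 0 0 0 0 0 0 0; 0 0 0 0 0 0 0",
  "force": 25
}}

```text
time: 5.03
tool_pos: [0.4739, 0.1302, 0.0653]
tool_rot: [3.14, -0.0, 1.576]
contact_force: [0.0, -0.5, 6.1]
opening: 0.0604
grip_force: 24.8
```

Call:
{"method": "apply_moves", "body": {
  "motion": "0 0 0 -1 0 0 0; 0 0 0 -3 0 0 0; 0 0 0 -4 0 0 0; 0 0 0 -4 0 0 0; 0 0 0 0 0 0 0; 0 0 0 0 0 0 0"
}}

```text
time: 5.78
tool_pos: [0.4727, 0.1301, 0.1839]
tool_rot: [-3.14, 0.0, 1.576]
contact_force: [-0.4, -0.5, -2.1]
opening: 0.0601
grip_force: 24.8
```

Run:
```python
from cell import robot
from h import *
s=robot.observe(); print(s['tool_pos'],s['tool_rot'],s['contact_force'],s['torque'])
plan(0,s['tool_pos'],s['tool_rot'],[.603,-.1563,.1775],1.0675,12)
```

```text
[0.47269074 0.13012189 0.18394033] [-3.13993088e+00  2.91243880e-04  1.57588300e+00] [-0.42514384 -0.54959476 -2.14179978] [-0.05157282 -0.11594069 -0.04193253]
0 -2.39 1.07 0.05 -0.000 0.000 0.042; 0 -2.34 1.17 0.05 -0.000 0.000 0.042; 0 -2.29 1.27 0.05 -0.000 0.000 0.042; 0 -2.24 1.37 0.05 -0.000 0.000 0.042; 0 -2.18 1.46 0.05 -0.000 0.000 0.042; 0 -2.11 1.55 0.05 -0.000 0.000 0.042; 0 -2.05 1.64 0.05 -0.000 0.000 0.042; 0 -1.97 1.73 0.05 -0.000 0.000 0.042; 0 -1.90 1.81 0.05 -0.000 0.000 0.042; 0 -1.82 1.89 0.05 -0.000 0.000 0.042; 0 -1.74 1.96 0.05 -0.000 0.000 0.042; 0 -1.65 2.03 0.05 -0.000 0.000 0.042
```

Call:
{"method": "apply_moves", "body": {
  "motion": "0 -2.4 1.1 0 0 0 0.042; 0 -2.35 1.2 0 0 0 0.042; 0 -2.3 1.3 0 0 0 0.042; 0 -2.25 1.4 0 0 0 0.042; 0 -2.2 1.5 0.1 0 0 0.042; 0 -2.1 1.55 0.1 0 0 0.042; 0 -2.05 1.65 0.1 0 0 0.042; 0 -1.95 1.75 0.1 0 0 0.042; 0 -1.9 1.8 0.1 0 0 0.042; 0 -1.8 1.9 0.05 0 0 0.042; 0 -1.75 1.95 0.05 0 0 0.042; 0 -1.65 2 0 0 0 0.046; 0 0 0 0 0 0 0; 0 0 0 0 0 0 0",
  "force": 35
}}

```text
time: 7.52
tool_pos: [0.6053, -0.1557, 0.1777]
tool_rot: [-3.139, 0.0, 1.068]
contact_force: [0.0, -0.6, -0.7]
opening: 0.06
grip_force: 34.8
```

Run:
```python
from cell import robot
from h import *
s=robot.observe(); print(s['tool_pos'],s['tool_rot'],s['contact_force'],s['torque'],s['time'])
P={n:robot.read_camera(n) for n in("scene","top")}
pickle.dump(P,open('b.pkl','wb'))
def c(I,x,y,w,h,W,H): return cv2.resize(I[y:y+h,x:x+w],(W,H),interpolation=cv2.INTER_CUBIC)
cv2.imwrite('pics/b.png',np.hstack([c(P['scene']['img'],180,90,100,150,400,600),c(P['top']['img'],340,130,100,150,400,600)])[:,:,::-1])
```

```text
[ 0.60526622 -0.15572591  0.17770054] [-3.13935320e+00  5.17116554e-05  1.06792267e+00] [ 0.0227034  -0.63787574 -0.72024259] [-0.0489988  -0.04012013  0.02476522] 7.525
```

View pics/b.png

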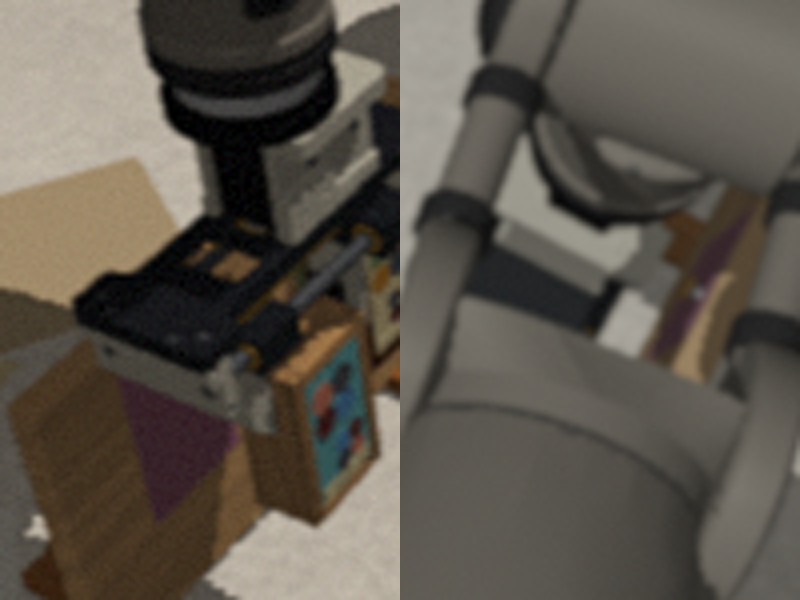

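The scene view shows the frame in the grip with the teal picture facing out. Its front corners are near (254,184), (270,171), (259,221) and (275,203). In the top view the arm hides most of it. I check these corners against the predicted pose.

Run:
```python
from cell import robot
from h import *
P=pickle.load(open('b.pkl','rb')); S=P['scene']
tp=np.array([.60527,-.15573,.1777]); R=Ro.from_euler('xyz',[-3.13935,0,1.0679])
def corners(ox,oz,tilt): # frame local -> tool: x_t=-x+ox, y_t=y?, z_t=oz-z
    L=np.array([[-.019,-.03,0],[-.019,.03,0],[-.019,-.03,.1],[-.019,.03,.1],[.019,.03,0],[.019,-.03,0],[.019,-.03,.1],[.019,.03,.1]])
    T=np.c_[-L[:,0],L[:,1],-(L[:,2]-.08)]; T=Ro.from_euler('y',tilt).apply(T); return T+[ox,0,oz-.08]
pr=proj(S,R.apply(corners(.0023,.0653,0))+tp); print(pr.round(1).tolist())
T=[d for d in robot.trace('frame',S)]
for d in T: ys,xs=np.nonzero(d['pixels']); print(d['score'],len(xs),xs.min(),xs.max(),ys.min(),ys.max())
I=cv2.resize(S['img'][160:230,225:295],(560,560),interpolation=cv2.INTER_CUBIC)
for q in pr: cv2.circle(I,tuple(int(v) for v in (q+.5-[225,160])*8),4,(255,0,0),1)
cv2.imwrite('pics/b2.png',I[:,:,::-1])
```

```text
[[275.4, 203.2], [258.6, 221.7], [270.8, 167.0], [252.3, 185.5], [243.5, 214.9], [260.6, 197.0], [254.9, 160.9], [236.0, 178.8]]
0.97 1287 241 274 164 220
0.94 1241 413 447 178 220
```

View pics/b2.png

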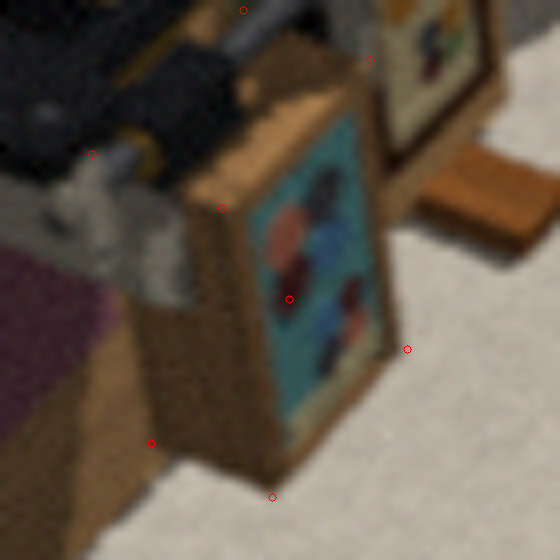

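The corners agree to about 1 px. I close to roughly 6 mm before the expected contact.

Call:
{"method": "apply_moves", "body": {
  "motion": "0 -1.5 -0.18 0.15 0 0 0; 0 -1.5 0 0 0 0 0; 0 -1.2 0 0 0 0 0; 0 -0.2 0 0 0 0 0; 0 0 0 0 0 0 0; 0 0 0 0 0 0 0"
}}

```text
time: 8.43
tool_pos: [0.5832, -0.1935, 0.1772]
tool_rot: [3.141, -0.0, 1.068]
contact_force: [0.1, -0.6, -1.6]
opening: 0.06
grip_force: 34.8
```

```bash
cat >> h.py <<'E'
n=np.array([.4825,.8759,0]); t=np.array([.876,-.482,0])
def st(s,h=(.5703,-.2156,.1709)):
    p=np.array(s['tool_pos']); f=np.array(s['contact_force']); print('t',s['time'],'gap',(p@n-.0774-.0167)*1e3,'lat',((p-h)@t*1e3).round(2),'zkey',((p[2]-.0053-h[2])*1e3).round(2),'rot',np.round(s['tool_rot'],4),'F n,t,z',(f@n).round(2),(f@t).round(2),f[2].round(2),'M',np.round(s['torque'],2))
E
python3 - <<'E'
from cell import robot
from h import *
st(robot.observe())
E
```

```text
t 8.425 gap 17.81082250285541 lat 0.68 zkey 1.02 rot [ 3.1415e+00 -1.0000e-04  1.0681e+00] F n,t,z -0.48 0.39 -1.57 M [-0.06  0.    0.02]
```

Call:
{"method": "apply_moves", "body": {
  "motion": "0 -0.2 -0.06 0.1 0 0 0; 0 -0.15 0 0 0 0 0; 0 -0.1 0 0 0 0 0; 0 0 0 0 0 0 0; 0 0 0 0 0 0 0"
}}

```text
time: 9.05
tool_pos: [0.5804, -0.1974, 0.1762]
tool_rot: [3.141, 0.0, 1.068]
contact_force: [0.4, -0.4, -2.0]
opening: 0.06
grip_force: 34.8
```

Call:
{"method": "apply_moves", "body": {
  "motion": "0 -0.1 0 0 0 0 0; 0 -0.1 0 0 0 0 0; 0 0 0 0 0 0 0"
}}

```text
time: 9.43
tool_pos: [0.5794, -0.1993, 0.1762]
tool_rot: [3.141, 0.0, 1.068]
contact_force: [0.0, 0.8, -1.7]
opening: 0.0601
grip_force: 34.8
```

Run:
```python
from cell import robot
from h import *
st(robot.observe())
```

```text
t 9.425 gap 10.83374395343737 lat 0.09 zkey 0.04 rot [3.1415e+00 1.0000e-04 1.0676e+00] F n,t,z 0.71 -0.36 -1.67 M [-0.02 -0.1  -0.  ]
```

Call:
{"method": "apply_moves", "body": {
  "motion": "0 -0.1 0 0 0 0 0; 0 0 0 0 0 0 0"
}}

```text
time: 9.68
tool_pos: [0.5789, -0.2002, 0.1762]
tool_rot: [3.141, 0.0, 1.068]
contact_force: [0.0, -1.0, -2.5]
opening: 0.0601
grip_force: 34.8
```

Call:
{"method": "apply_moves", "body": {
  "motion": "0 -0.1 0 0 0 0 0; 0 0 0 0 0 0 0"
}}

```text
time: 9.93
tool_pos: [0.5784, -0.201, 0.1762]
tool_rot: [3.142, 0.0, 1.068]
contact_force: [-0.3, -0.8, -2.3]
opening: 0.0602
grip_force: 34.8
```

Run:
```python
from cell import robot
from h import *
st(robot.observe())
```

```text
t 9.925 gap 8.887424605498898 lat 0.06 zkey 0.03 rot [3.1415e+00 1.0000e-04 1.0677e+00] F n,t,z -0.85 0.07 -2.28 M [-0.04 -0.03  0.  ]
```

No contact yet, so the head may be entering. I continue in 1 mm steps.

Call:
{"method": "apply_moves", "body": {
  "motion": "0 -0.1 0 0 0 0 0; 0 -0.1 0 0 0 0 0; 0 0 0 0 0 0 0"
}}

```text
time: 10.3
tool_pos: [0.5774, -0.2028, 0.1762]
tool_rot: [-3.142, 0.0, 1.068]
contact_force: [-0.7, 1.0, -2.0]
opening: 0.0602
grip_force: 34.8
```

Call:
{"method": "apply_moves", "body": {
  "motion": "0 -0.1 0 0 0 0 0; 0 0 0 0 0 0 0"
}}

```text
time: 10.55
tool_pos: [0.5769, -0.2037, 0.1762]
tool_rot: [3.142, 0.0, 1.068]
contact_force: [0.1, -0.4, -1.4]
opening: 0.0604
grip_force: 34.8
```

Call:
{"method": "apply_moves", "body": {
  "motion": "0 -0.1 0 0 0 0 0; 0 0 0 0 0 0 0"
}}

```text
time: 10.8
tool_pos: [0.5765, -0.2045, 0.1762]
tool_rot: [3.142, 0.0, 1.068]
contact_force: [-0.8, 0.8, -2.1]
opening: 0.0599
grip_force: 34.8
```

Run:
```python
from cell import robot
from h import *
st(robot.observe())
```

```text
t 10.8 gap 4.898828939902879 lat 0.06 zkey 0.01 rot [3.1416e+00 1.0000e-04 1.0677e+00] F n,t,z 0.37 -1.08 -2.14 M [-0.   -0.05  0.01]
```

Call:
{"method": "apply_moves", "body": {
  "motion": "0 -0.1 0 0 0 0 0; 0 -0.05 0 0 0 0 0; 0 0 0 0 0 0 0"
}}

```text
time: 11.18
tool_pos: [0.5757, -0.2058, 0.1762]
tool_rot: [3.142, 0.0, 1.068]
contact_force: [0.5, -0.6, -2.5]
opening: 0.0598
grip_force: 34.8
```

Call:
{"method": "apply_moves", "body": {
  "motion": "0 -0.1 0 0 0 0 0; 0 0 0 0 0 0 0"
}}

```text
time: 11.42
tool_pos: [0.5753, -0.2067, 0.1762]
tool_rot: [3.142, 0.0, 1.068]
contact_force: [0.3, -0.4, -1.5]
opening: 0.0598
grip_force: 34.8
```

Call:
{"method": "apply_moves", "body": {
  "motion": "0 -0.05 0 0 0 0 0; 0 0 0 0 0 0 0"
}}

```text
time: 11.68
tool_pos: [0.575, -0.2071, 0.1762]
tool_rot: [3.142, 0.0, 1.068]
contact_force: [0.4, -0.2, -1.1]
opening: 0.06
grip_force: 34.8
```

Run:
```python
from cell import robot
from h import *
st(robot.observe())
```

```text
t 11.675 gap 1.9428447237333988 lat 0.06 zkey 0.02 rot [3.1415e+00 1.0000e-04 1.0678e+00] F n,t,z 0.08 0.46 -1.12 M [-0.01 -0.09 -0.01]
```

Call:
{"method": "apply_moves", "body": {
  "motion": "0 -0.07 0 0 0 0 0; 0 0 0 0 0 0 0"
}}

```text
time: 11.92
tool_pos: [0.5747, -0.2078, 0.1762]
tool_rot: [3.142, 0.0, 1.068]
contact_force: [0.1, 0.3, -2.5]
opening: 0.0598
grip_force: 34.8
```

Call:
{"method": "apply_moves", "body": {
  "motion": "0 -0.07 0 0 0 0 0; 0 0 0 0 0 0 0"
}}

```text
time: 12.18
tool_pos: [0.5744, -0.2084, 0.1762]
tool_rot: [3.142, 0.0, 1.068]
contact_force: [0.4, 1.2, -1.6]
opening: 0.06
grip_force: 34.8
```

Call:
{"method": "apply_moves", "body": {
  "motion": "0 -0.05 0 0 0 0 0; 0 0 0 0 0 0 0"
}}

```text
time: 12.42
tool_pos: [0.5743, -0.2085, 0.1763]
tool_rot: [3.141, -0.0, 1.068]
contact_force: [0.6, 1.5, -2.1]
opening: 0.0602
grip_force: 34.8
```

Run:
```python
from cell import robot
from h import *
st(robot.observe())
```

```text
t 12.425 gap 0.37302639729373116 lat 0.06 zkey 0.05 rot [ 3.1415e+00 -4.0000e-04  1.0678e+00] F n,t,z 1.56 -0.22 -2.11 M [ 0.28 -0.21 -0.06]
```

Call:
{"method": "apply_moves", "body": {
  "motion": "0 -0.05 0 0 0 0 0; 0 0 0 0 0 0 0; 0 0 0 0 0 0 0"
}}

```text
time: 12.8
tool_pos: [0.5743, -0.2085, 0.1763]
tool_rot: [3.141, -0.001, 1.068]
contact_force: [3.7, 4.0, -2.4]
opening: 0.0598
grip_force: 34.7
```

Run:
```python
from cell import robot
from h import *
st(robot.observe())
```

```text
t 12.8 gap 0.33888253599809876 lat 0.07 zkey 0.07 rot [ 3.1413e+00 -1.1000e-03  1.0680e+00] F n,t,z 5.27 1.28 -2.42 M [ 0.72 -0.48 -0.14]
```

Flush at about 5 N. Now I slide it down.

Call:
{"method": "apply_moves", "body": {
  "motion": "0 0 0 0.2 0 0 0; 0 0 0 0.2 0 0 0; 0 0 0 0.1 0 0 0; 0 0 0 0 0 0 0"
}}

```text
time: 13.3
tool_pos: [0.5744, -0.2086, 0.1716]
tool_rot: [3.141, -0.001, 1.068]
contact_force: [2.3, 4.1, -0.5]
opening: 0.0598
grip_force: 34.7
```

Run:
```python
from cell import robot
from h import *
st(robot.observe())
```

```text
t 13.3 gap 0.3343614970497469 lat 0.23 zkey -4.59 rot [ 3.1407e+00 -1.1000e-03  1.0680e+00] F n,t,z 4.73 0.02 -0.53 M [ 0.78 -0.41 -0.15]
```

Call:
{"method": "apply_moves", "body": {
  "motion": "0 0 0 0.2 0 0 0; 0 0 0 0.2 0 0 0; 0 0 0 0.2 0 0 0; 0 0 0 0.2 0 0 0; 0 0 0 0 0 0 0"
}}

```text
time: 13.92
tool_pos: [0.5744, -0.2086, 0.1635]
tool_rot: [3.141, -0.001, 1.068]
contact_force: [2.8, 4.6, -0.3]
opening: 0.0598
grip_force: 34.7
```

Run:
```python
from cell import robot
from h import *
st(robot.observe())
```

```text
t 13.925 gap 0.32330223415186904 lat 0.26 zkey -12.68 rot [ 3.1407e+00 -1.0000e-03  1.0680e+00] F n,t,z 5.38 0.28 -0.3 M [ 0.64 -0.52 -0.19]
```

Call:
{"method": "apply_moves", "body": {
  "motion": "0 0 0 0.2 0 0 0; 0 0 0 0.2 0 0 0; 0 0 0 0.2 0 0 0; 0 0 0 0 0 0 0"
}}

```text
time: 14.42
tool_pos: [0.5745, -0.2086, 0.1575]
tool_rot: [3.141, -0.001, 1.068]
contact_force: [3.4, 4.1, -0.8]
opening: 0.06
grip_force: 34.7
```

Call:
{"method": "apply_moves", "body": {
  "motion": "0 0 0 0.1 0 0 0; 0 0 0 0 0 0 0"
}}

```text
time: 14.68
tool_pos: [0.5745, -0.2086, 0.1567]
tool_rot: [3.141, -0.001, 1.068]
contact_force: [2.3, 5.2, 0.2]
opening: 0.0601
grip_force: 34.7
```

Call:
{"method": "apply_moves", "body": {
  "motion": "0 0 0 0.1 0 0 0; 0 0 0 0 0 0 0"
}}

```text
time: 14.92
tool_pos: [0.5745, -0.2087, 0.1557]
tool_rot: [3.14, -0.001, 1.068]
contact_force: [3.0, 4.6, 0.3]
opening: 0.0599
grip_force: 34.7
```

Run:
```python
from cell import robot
from h import *
st(robot.observe())
```

```text
t 14.925 gap 0.31745974506684066 lat 0.32 zkey -20.48 rot [ 3.1405e+00 -1.1000e-03  1.0679e+00] F n,t,z 5.45 0.41 0.34 M [ 0.7 -0.5 -0.2]
```

Call:
{"method": "apply_moves", "body": {
  "motion": "0 0 0 0.07 0 0 0; 0 0 0 0 0 0 0"
}}

```text
time: 15.18
tool_pos: [0.5745, -0.2087, 0.1551]
tool_rot: [3.14, -0.001, 1.068]
contact_force: [2.7, 4.7, 0.1]
opening: 0.0602
grip_force: 34.7
```

Call:
{"method": "apply_moves", "body": {
  "motion": "0 0 0 0.07 0 0 0; 0 0 0 0 0 0 0"
}}

```text
time: 15.42
tool_pos: [0.5745, -0.2087, 0.1544]
tool_rot: [3.14, -0.001, 1.068]
contact_force: [2.9, 3.7, 0.2]
opening: 0.0601
grip_force: 34.7
```

Call:
{"method": "apply_moves", "body": {
  "motion": "0 0 0 0.05 0 0 0; 0 0 0 0 0 0 0"
}}

```text
time: 15.68
tool_pos: [0.5745, -0.2087, 0.1539]
tool_rot: [3.14, -0.001, 1.068]
contact_force: [1.9, 4.4, 0.4]
opening: 0.0601
grip_force: 34.7
```

Call:
{"method": "apply_moves", "body": {
  "motion": "0 0 0 0.05 0 0 0; 0 0 0 0 0 0 0"
}}

```text
time: 15.92
tool_pos: [0.5745, -0.2086, 0.1534]
tool_rot: [3.14, -0.001, 1.068]
contact_force: [3.4, 4.7, -0.0]
opening: 0.06
grip_force: 34.7
```

Call:
{"method": "apply_moves", "body": {
  "motion": "0 0 0 0.05 0 0 0; 0 0 0 0 0 0 0"
}}

```text
time: 16.18
tool_pos: [0.5746, -0.2087, 0.1531]
tool_rot: [3.14, -0.001, 1.068]
contact_force: [2.4, 4.5, 2.2]
opening: 0.0596
grip_force: 34.7
```

Call:
{"method": "apply_moves", "body": {
  "motion": "0 0 0 0.05 0 0 0; 0 0 0 0 0 0 0"
}}

```text
time: 16.42
tool_pos: [0.5746, -0.2087, 0.153]
tool_rot: [3.14, -0.001, 1.068]
contact_force: [1.4, 6.0, 3.6]
opening: 0.0598
grip_force: 34.7
```

The frame is home: vertical force rises after 23 mm of slide. I ease the press and then release.

Call:
{"method": "apply_moves", "body": {
  "motion": "0 0.05 0 -0.06 0 0 0; 0 0 0 0 0 0 0; 0 0 0 0 0 0 0"
}}

```text
time: 16.8
tool_pos: [0.5745, -0.2087, 0.1529]
tool_rot: [3.14, -0.0, 1.068]
contact_force: [2.3, 4.5, 2.3]
opening: 0.0599
grip_force: 34.7
```

Call:
{"method": "apply_moves", "body": {
  "motion": "80 0 0 0 0 0 0; 100 0 0 0 0 0 0; 100 0 0 0 0 0 0; 100 0 0 0 0 0 0; 100 0 0 0 0 0 0; 100 0 0 0 0 0 0"
}}

```text
time: 17.55
tool_pos: [0.5741, -0.2088, 0.1524]
tool_rot: [3.142, 0.0, 1.068]
contact_force: [0.6, -0.1, 0.1]
opening: 0.0916
grip_force: 0.0
```

Call:
{"method": "apply_moves", "body": {
  "motion": "100 0 0 -2 0 0 0; 100 0 0 -4 0 0 0; 100 0 0 -4 0 0 0; 100 0 0 -4 0 0 0; 100 4 -2 -2 0 0 0; 100 5 -4 0 0 0 0; 100 5 -4 0 0 0 0; 100 5 -4 0 0 0 0; 100 5 0 0 0 0 0; 100 5 0 0 0 0 0; 100 0 0 0 0 0 0; 100 0 0 0 0 0 0"
}}

```text
time: 19.05
tool_pos: [0.5918, 0.1082, 0.3121]
tool_rot: [-3.141, 0.001, 1.068]
contact_force: [-0.6, -0.4, -0.7]
opening: 0.0917
grip_force: 0.0
```

Run:
```python
from cell import robot
from h import *
s=robot.observe(); print(s['time'],s['tool_pos'],s['contact_force'])
P={n:robot.read_camera(n) for n in("scene","top")}
def c(I,x,y,w,h,W,H): return cv2.resize(I[y:y+h,x:x+w],(W,H),interpolation=cv2.INTER_CUBIC)
cv2.imwrite('pics/c.png',np.hstack([c(P['scene']['img'],180,105,120,160,400,533),c(P['top']['img'],340,145,120,160,400,533)])[:,:,::-1])
```

```text
19.05 [0.59182521 0.10815375 0.3121304 ] [-0.56356542 -0.39302765 -0.71125202]
```

View pics/c.png

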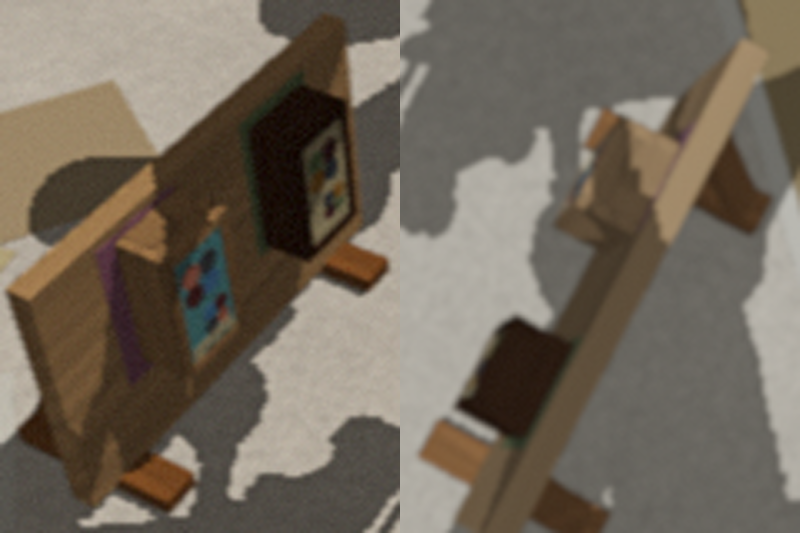

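The frame hangs upright and flush on its paper, at crop (180,290) in the scene view and (620,180) in the top view. The neighbour looks undisturbed and the arm is clear.

```bash
python3 -c "
from cell import robot
print(robot.hand_in())"
```

```text
the job is handed in; nothing more can be done
None
```

The light-wood frame hangs on the screw, pushed fully home, flush with the board and straight in the last camera view; I released it, backed the arm clear and handed the job in at about 19 s, but the hand-in returned no verdict.

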